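# Put the round leather-cutting patterns back in their slotted rack

## Robot

A 6-joint arm with a two-finger parallel gripper is mounted at the origin on the work surface. World frame = base frame: x ahead of the robot, y to its left, z up, the work surface at z = 0. Lengths are in m, angles in degrees, forces in N, time in s.
With the tool pointing down it reaches from about 0.375 to 0.9 m from the base axis. Payload 3.1 kg.
Tool frame: the origin (TCP) lies at the very end of the fingers, on their centre line; the grasp point (between the pads) lies behind it (bot.grip_depth is the z of the grasp point in the tool frame, in m); z points along the fingers, y is the direction in which the jaws open and shut (so a half turn about z gives the same grasp; the last joint's range is limited). The gripper opens to 87 mm and grips with 3 to 60 N. Pads are 19 mm wide; open, the fingers measure 117 mm over their backs; the gripper's body (75 mm by 190 mm) begins 51 mm behind the grasp point.
Start: joints at [-76.232, 30.224, 82.088, -0, 67.689, -10.227], TCP at [0.254, -0.571, 0.223] pointing down, gripper open.
Joint ranges: [-176.69, 176.69], [-43.24, 126.21], [12.49, 139.97], [-82, 262], [0, 151.66], [-163.58, 163.58]. Speed limits (degrees/s): [159.86, 159.86, 180, 180, 180, 180].

## Interface

Orientations are given as a 3x3 rotation matrix whose columns are the frame's x, y, z axes.
In Python, from rig import bot, vision gives the robot as it stands. The module is installed in compiled form; this text tells all that it offers.
- The arm moves only by the shell command python3 -m jog 'ROWS'. ROWS is JSON, a list of rows, each a list of 3 entries, a list of its own where there are three numbers: the shift along the tool's x, y, z in mm, then the turn, a rotation vector about the tool's x, y, z in degrees, then the closure, from 0 (fully open) to 1 (shut). In form: [[[dx, dy, dz], [wx, wy, wz], fingers], ...]. A call has 1 to 12 rows; each row is the pose to reach, as a shift and turn from the pose commanded when the call began, along the tool's axes at that moment; what a row does not reach only later rows make up. A row lasts 1/12 s, in which the tool goes at most 41.7 mm and 7.16 degrees, less where a joint would pass 70% of its speed; a pose out of reach is approached as far as the arm can. A call with a gripper value outside its range is refused whole. The fingers move at their own pace and stop on an object; the grip force is fixed at half the most. Time passes only in rows, so rows that repeat a pose let the fingers close. It gives the time, the measured TCP pose, the force and the opening at its end, in the units of the state.
- bot.read_state(): the state, without advancing time (a new reading comes with each control period).
- vision.capture(name): name is "scene" or "top" or "wrist"; returns the picture (384x512x3 uint8, red, green, blue); there is no depth.
- vision.camera_info(name): a dict with "intrinsics" (3x3 intrinsics, pixels), "camera_from_world" (4x4, takes a point from world to camera coordinates); the wrist camera has in their place "mount" (4x4, takes a point from camera to tool coordinates, whose origin is the TCP and whose axes are the flange's). Camera axes: x right, y up, looking along -z (the intrinsics and any distortion apply to the point x, -y, -z); pixel columns grow to the right and rows downward; lengths in m; the calibration is good to about 2 mm. A picture is of the moment at which its call begins: read the wrist's pose just before it. camera_info takes no time and is no camera call.
- bot.hand_in(): hands the job in, once; it reports no verdict.
The state is a dict: "time_s": time; "joint_positions": joint angles; "qvel": joint speeds; "tau": joint torques, N m; "position": TCP position; "tcp_rot": TCP orientation; "force": force on the tool from outside, world axes, zero at the start; "moment": the same for the moment, N m; "opening": opening from 0.0 (shut) to 1.0 (fully open).
Only numpy, scipy, OpenCV 4.12 (cv2) and the standard library are available. Lean on these libraries where they do the work, as an engineer would, in place of code of your own. Each camera call takes 0.05 s, during which the arm holds its last target. There are 200 camera calls.

## Task

Put the two round metal patterns away in the wooden rack: slide the small one through the open front into the lower slot first, then the large one into the upper slot, each fully home with its knob up, lying flat and let go. Leave the square pattern where it lies.

Things in the scene. Friction and masses are not known exactly. Their poses are not given: they have to be found in the camera images.
- rack: Fixed wooden cassette, 160 mm deep (x -75 to +85), 180 wide (y), 116 high; two slots, one above the other. Origin: bench height, under the centre of discs that are home (stops 6 mm behind). Open front at -x, towards the robot: slide in along +x. Ledges and lips only at left and right; the middle is open upward from front to back, for knob and fingers. Load the lower slot first: the upper disc covers it.
- small_disc: Aluminium disc, 90 mm across, 5 thick, 0.12 kg, flat on the bench. Origin: centre of its underside, z up. Wooden knob, 22 mm in diameter, upright on its centre, from z 5 to 39 mm. Goes in the lower slot: ledge top at z 30 mm, lip from z 54 to 60, side walls at y +-55, ledges and lips reach in to y +-30 (rack frame).
- large_disc: Aluminium disc, 140 mm across, 5 thick, 0.24 kg, flat on the bench. Origin: centre of its underside, z up. Wooden knob, 22 mm in diameter, upright on its centre, from z 5 to 39 mm. Goes in the upper slot: ledge top at z 84 mm, lip from z 108 to 116, side walls at y +-80, ledges and lips reach in to y +-54 (rack frame).
- square_plate: Square pattern: aluminium plate 80 x 80 x 5 mm with the same knob, lying on the bench; not to be moved. Origin: centre of the underside; z up.
There are look-alikes about, which are no part of the job. What is shaped like the small_disc but orange or yellow is not meant.

How it is judged (in metres and radians):
On the way, in this order (a step that is already met when the one before it is completed fails the run):
1. the small disc is in the lower slot (x of small_disc in the frame of rack between -0.015 and 0.015 m and y of small_disc in the frame of rack between -0.018 and 0.018 m and z of small_disc in the frame of rack between 0.024 and 0.046 m), for 0.2 s.
2. the large disc is in the upper slot (x of large_disc in the frame of rack between -0.015 and 0.015 m and y of large_disc in the frame of rack between -0.018 and 0.018 m and z of large_disc in the frame of rack between 0.078 and 0.1 m), for 0.2 s.
At the end, for the whole second after the job is handed in: The small disc lies in the lower slot and the large disc in the upper slot of the rack, knobs up: each centre within 15 mm of home along the slot and 18 mm across it, underside within 6 mm of its ledge, level within 7 degrees, at rest (x of small_disc in the frame of rack between -0.015 and 0.015 m and y of small_disc in the frame of rack between -0.018 and 0.018 m and z of small_disc in the frame of rack between 0.024 and 0.036 m and angle between each of small_disc, large_disc's own z axis and vertical below 0.12 rad and linear speed of each of small_disc, large_disc below 0.02 m/s and x of large_disc in the frame of rack between -0.015 and 0.015 m and y of large_disc in the frame of rack between -0.018 and 0.018 m and z of large_disc in the frame of rack between 0.078 and 0.09 m); the robot touches nothing.
It fails at once if the square pattern is shifted by more than 30 mm (distance of square_plate from where it was at the start of the episode above 0.03 m).
It also fails if it takes over 64 s, if anything falls off the work surface, if the arm or the gripper's body presses on something with over 40 N, if the wrist force passes 120 N, or if a joint passes its speed limit or range.

## Working session

There is one attempt and no reset: what is moved stays moved. The work goes in short steps, Python scripts to look and compute and a shell command to move; the robot and the scene stay as the last step left them, time stands still between calls to the robot, and variables do not carry over. Pictures are saved under pics/ and viewed, about 8 in all and at most 12, crops included, and the job is handed in when it is done.

```bash
mkdir -p pics
python3 - <<'E'
from rig import bot, vision
import cv2,numpy as np
s=bot.read_state(); print(s['time_s'],s['position'],np.round(s['tcp_rot'],3).tolist(),s['opening'],bot.grip_depth)
for n in("top","scene"):
    im=vision.capture(n); cv2.imwrite(f'pics/{n}0.png',im[:,:,::-1]); i=vision.camera_info(n); print(n,{k:np.round(v,4).tolist() if not isinstance(v,str) else v for k,v in i.items()})
E
python3 -c "
import cv2,numpy as np
a=cv2.imread('pics/top0.png');cv2.imwrite('pics/top0b.png',cv2.resize(a,(800,600)))"
```

```text
0.0 [ 0.25399466 -0.57024577  0.22156121] [[0.914, 0.407, -0.001], [0.407, -0.914, 0.002], [0.0, -0.002, -1.0]] 1.0019321694693943 -0.0187
top {'intrinsics': [[397.2444, 0.0, 253.7905], [0.0, 397.2444, 185.5201], [0.0, 0.0, 1.0]], 'camera_from_world': [[-0.0224, -0.9997, 0.014, -0.0421], [0.9973, -0.0213, 0.0706, -0.6417], [-0.0703, 0.0155, 0.9974, -0.8515], [0.0, 0.0, 0.0, 1.0]]}
scene {'intrinsics': [[455.1979, 0.0, 255.3961], [0.0, 455.1979, 193.0406], [0.0, 0.0, 1.0]], 'camera_from_world': [[0.5146, 0.8574, -0.0085, -0.3098], [-0.7142, 0.4341, 0.549, 0.4494], [0.4744, -0.2764, 0.8358, -1.3458], [0.0, 0.0, 0.0, 1.0]]}
```

View pics/top0b.png

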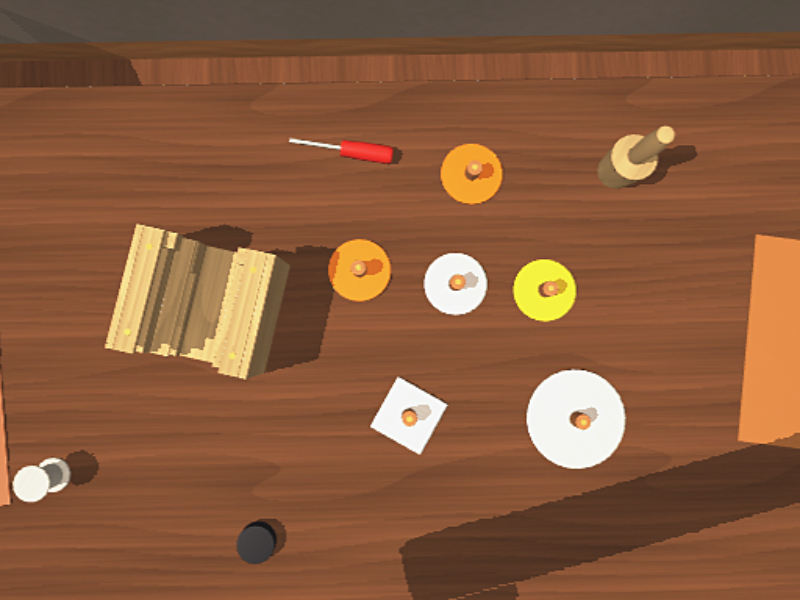

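View pics/scene0.png

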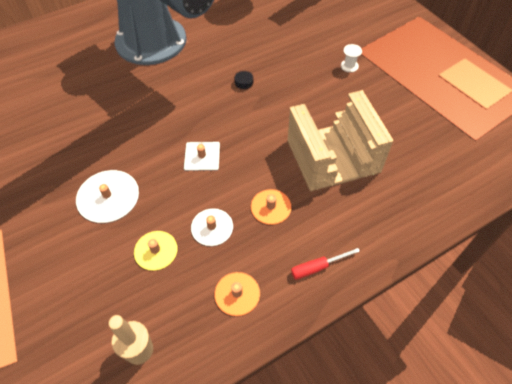

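The top view (800 px) shows the rack at left (195,300), with its front facing down the image. There are five small look-alikes:
- White disc at (456,284)
- Orange disc at (472,173)
- Orange disc at (360,270)
- Yellow disc at (545,290)
- White square at (410,415)

The large white disc is at (576,419). The small disc has to be the metal-white round at (456,284), since orange and yellow are excluded. I'll confirm that in a crop and measure.

```bash
cat > h.py <<'E'
import cv2,numpy as np
from rig import bot,vision
def ray(n,uv,z):
    i=vision.camera_info(n);K=np.array(i['intrinsics']);T=np.array(i['camera_from_world'])
    d=np.linalg.inv(K)@np.array([uv[0],uv[1],1.]);d=T[:3,:3].T@(d*[1,-1,-1]);c=-T[:3,:3].T@T[:3,3]
    return (c+d*(z-c[2])/d[2])
def rgb(p): return cv2.cvtColor(cv2.imread(p),cv2.COLOR_BGR2HSV)
def whites(p,n,lo=150):
    h=rgb(p);m=((h[:,:,1]<60)&(h[:,:,2]>lo)).astype(np.uint8)*255
    m=cv2.morphologyEx(m,cv2.MORPH_CLOSE,np.ones((3,3)))
    for c in cv2.findContours(m,cv2.RETR_EXTERNAL,cv2.CHAIN_APPROX_NONE)[0]:
        if cv2.contourArea(c)<150: continue
        hull=cv2.convexHull(c).reshape(-1,2)
        w=np.array([ray(n,q,.005)[:2] for q in hull]).astype(np.float32)
        ctr,r=cv2.minEnclosingCircle(w); print(n,'px',hull.mean(0).round(1),'ctr',np.round(ctr,4),'diam',round(2*r,4))
E
python3 - <<'E'
from h import *
whites('pics/top0.png','top');whites('pics/scene0.png','scene')
a=cv2.imread('pics/top0.png')
c1=cv2.resize(a[135:255,60:200],(0,0),fx=4,fy=4,interpolation=cv2.INTER_CUBIC)
c2=cv2.resize(a[150:310,225:410],(0,0),fx=3,fy=3,interpolation=cv2.INTER_CUBIC)[:480,:]
c2=cv2.resize(a[150:310,270:410],(0,0),fx=1.6,fy=3,interpolation=cv2.INTER_CUBIC)
cv2.imwrite('pics/crop.png',np.hstack([c1,c2]));print(np.hstack([c1,c2]).shape)
E
```

```text
top px [ 25.6 305.8] ctr [0.3871 0.4461] diam 0.0793
top px [261.7 265.1] ctr [ 0.4639 -0.0693] diam 0.1131
top px [366.8 267.3] ctr [ 0.4542 -0.3066] diam 0.141
top px [290.5 182.3] ctr [ 0.6497 -0.1405] diam 0.0909
scene px [209.9 228.5] ctr [ 0.6498 -0.1403] diam 0.0939
scene px [106.6 195.3] ctr [ 0.453  -0.3068] diam 0.1448
scene px [199.4 156.8] ctr [ 0.464  -0.0687] diam 0.1129
scene px [350.9  57.4] ctr [0.3687 0.4535] diam 0.1178
scene px [169.2  43.6] ctr [0.0174 0.0269] diam 0.1896
(480, 784, 3)
```

View pics/crop.png

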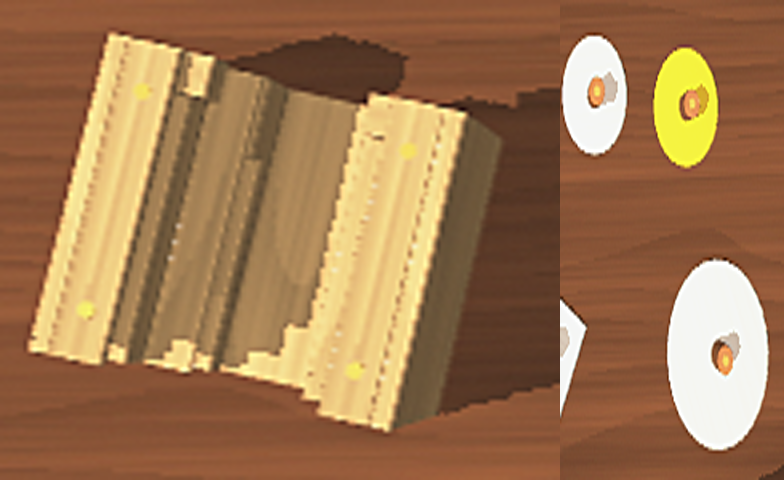

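The crop confirms the plain white round disc beside the yellow one, and both views put it at (0.650,-0.140). The rack's top corners in the crop are at (108,33), (467,112), (30,350) and (392,431).

Run:
```python
from h import *
P=[(108,33),(467,112),(30,350),(392,431)]
W=np.array([ray('top',(60+x/4-.4,135+y/4-.4),.116)[:2] for x,y in P]);print(W.round(4))
BL,BR,FL,FR=W
print('depth',np.linalg.norm(BL-FL),np.linalg.norm(BR-FR),'width',np.linalg.norm(BL-BR),np.linalg.norm(FL-FR))
fx=(BL+BR-FL-FR);yaw=np.arctan2(fx[1],fx[0]);wy=(BL+FL-BR-FR);yaw2=np.arctan2(-wy[0],wy[1]);print('yaw',np.degrees([yaw,yaw2]))
y=(yaw+yaw2)/2;X=np.array([np.cos(y),np.sin(y)]);c=W.mean(0)-.005*X;print('home',c,'pre small',c-.15*X,'pre large',c-.175*X)
# verify in scene: project corners back, dump
a=cv2.imread('pics/scene0.png');i=vision.camera_info('scene');T=np.array(i['camera_from_world']);K=np.array(i['intrinsics'])
for w in W:
    p=T@np.r_[w,.116,1];q=K@(p[:3]*[1,-1,-1]);q=q[:2]/q[2];print(q.round(1));cv2.circle(a,(int(round(q[0]*4)),int(round(q[1]*4))),6,(0,0,255),-1,0,2)
cv2.imwrite('pics/chk.png',cv2.resize(a[80:200,270:400],(0,0),fx=4,fy=4))
```

```text
[[0.7254 0.2728]
 [0.6826 0.0968]
 [0.5707 0.3093]
 [0.5276 0.1344]]
depth 0.15895583761331183 0.15952404602952355 width 0.18108790773173628 0.18008092143439955
yaw [-13.46142714 -13.76035265]
home [0.62172017 0.2044874 ] pre small [0.47593272 0.23978643] pre large [0.45163482 0.2456696 ]
[393.  140.4]
[314.4 160.7]
[361.5  90.5]
[288.8 107.5]
```

View pics/chk.png

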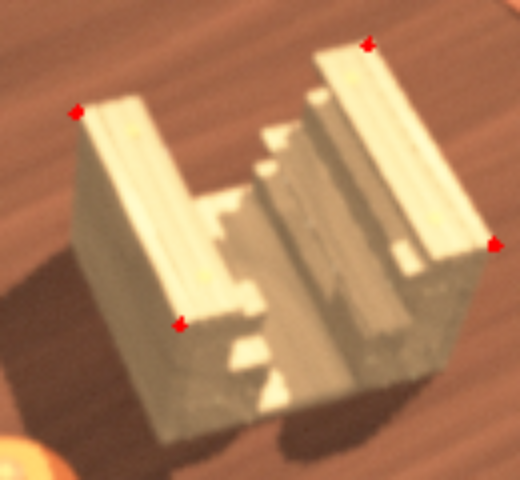

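```bash
cat >> h.py <<'E'
from scipy.spatial.transform import Rotation as Ro
YAW=-13.6
def to(x,y,z,yaw=YAW):
    s=bot.read_state();R=np.array(s['tcp_rot']);p=np.array(s['position'])
    a=np.radians(yaw);ty=np.array([np.cos(a),np.sin(a),0]);tz=np.array([0,0,-1.]);Rt=np.c_[np.cross(ty,tz),ty,tz]
    print('shift',((R.T@(np.array([x,y,z])-p))*1000).round(1),'turn',np.degrees(Ro.from_matrix(R.T@Rt).as_rotvec()).round(1),'t',s['time_s'])
E
python3 -c "
from h import *
to(.650,-.1404,.11)"
```

```text
shift [ 536.6 -231.5  112.3] turn [ -0.1  -0.1 -52.4] t 0.1
```

```bash
python3 -m jog '[[[537,-232,70],[0,0,-52.4],0],[[537,-232,70],[0,0,-52.4],0],[[537,-232,70],[0,0,-52.4],0],[[537,-232,70],[0,0,-52.4],0],[[537,-232,70],[0,0,-52.4],0],[[537,-232,70],[0,0,-52.4],0],[[537,-232,70],[0,0,-52.4],0],[[537,-232,70],[0,0,-52.4],0],[[537,-232,70],[0,0,-52.4],0],[[537,-232,70],[0,0,-52.4],0],[[537,-232,70],[0,0,-52.4],0],[[537,-232,70],[0,0,-52.4],0]]'; python3 -c "
from h import *
to(.650,-.1404,.11)"
```

```text
time_s: 1.1
position: [0.5913, -0.2038, 0.1625]
tcp_rot: [[0.235, 0.972, -0.001], [0.972, -0.235, 0.0], [0.0, -0.001, -1.0]]
force: [0.6, -0.9, 0.0]
opening: 0.995
shift [75.4 42.2 52.4] turn [-0.1 -0.   0. ] t 1.1
```

```bash
python3 -m jog '[[[60,30,30],[0,0,0],0],[[60,30,30],[0,0,0],0],[[60,30,30],[0,0,0],0],[[60,30,30],[0,0,0],0],[[60,30,30],[0,0,0],0]]'
python3 - <<'E'
from h import *
to(.650,-.1404,.11)
s=bot.read_state();a=vision.capture('wrist');cv2.imwrite('pics/w1.png',a[:,:,::-1])
M=np.array(vision.camera_info('wrist')['mount']);K=np.array(vision.camera_info('wrist')['intrinsics'])
R=np.array(s['tcp_rot']);p=np.array(s['position']);Tw=np.eye(4);Tw[:3,:3]=R;Tw[:3,3]=p;T=Tw@M
h=cv2.cvtColor(a,cv2.COLOR_RGB2HSV);m=((h[:,:,1]<60)&(h[:,:,2]>150)).astype(np.uint8)*255
for c in cv2.findContours(cv2.morphologyEx(m,cv2.MORPH_CLOSE,np.ones((5,5))),cv2.RETR_EXTERNAL,cv2.CHAIN_APPROX_NONE)[0]:
    if cv2.contourArea(c)<800: continue
    w=[]
    for q in cv2.convexHull(c).reshape(-1,2):
        d=T[:3,:3]@((np.linalg.inv(K)@[q[0],q[1],1.])*[1,-1,-1]);o=T[:3,3];w.append((o+d*(.005-o[2])/d[2])[:2])
    print(cv2.boundingRect(c),cv2.minEnclosingCircle(np.float32(w)))
E
```

```text
time_s: 1.52
position: [0.6333, -0.1546, 0.1328]
tcp_rot: [[0.235, 0.972, -0.001], [0.972, -0.235, -0.0], [-0.0, -0.001, -1.0]]
force: [-1.4, -0.5, 0.4]
opening: 0.999
shift [17.7 13.  22.7] turn [-0.1  0.   0. ] t 1.5167
(133, 305, 56, 30) ((0.4942607581615448, -0.28399205207824707), 0.03022054210305214)
(223, 117, 98, 96) ((0.6495146155357361, -0.13957345485687256), 0.04533056169748306)
(0, 79, 104, 113) ((0.4624466598033905, -0.06777998059988022), 0.05729199945926666)
```

View pics/w1.png

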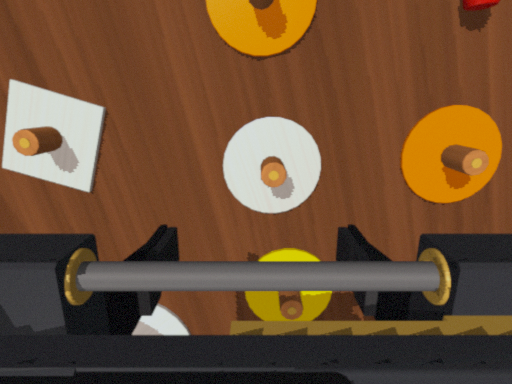

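The wrist view shows the white disc at (272,165), with its knob between the fingers' columns. It measures (0.6496,-0.1398), which agrees with the fixed cameras. Next I descend and grip.

```bash
python3 -m jog '[[[18,13,30],[0,0,0],0],[[18,13,60],[0,0,0],0],[[18,13,75],[0,0,0],0],[[18,13,90],[0,0,0],0],[[18,13,105],[0,0,0],0],[[18,13,115],[0,0,0],0],[[18,13,121],[0,0,0],0],[[18,13,121],[0,0,0],0],[[18,13,121],[0,0,0],0]]'; python3 -c "
from h import *
to(.650,-.1403,.010)"
```

```text
time_s: 2.32
position: [0.6507, -0.1408, 0.0126]
tcp_rot: [[0.236, 0.972, 0.001], [0.972, -0.236, -0.0], [-0.0, 0.001, -1.0]]
force: [-0.9, -0.2, -0.5]
opening: 1.0
shift [ 0.4 -0.8  2.6] turn [ 0.   0.  -0.1] t 2.3167
```

```bash
python3 -m jog '[[[0,0,2],[0,0,0],1],[[0,0,2],[0,0,0],1],[[0,0,2],[0,0,0],1],[[0,0,2],[0,0,0],1],[[0,0,2],[0,0,0],1],[[0,0,2],[0,0,0],1],[[0,0,2],[0,0,0],1],[[0,0,2],[0,0,0],1],[[0,0,2],[0,0,0],1],[[0,0,2],[0,0,0],1],[[0,0,2],[0,0,0],1],[[0,0,2],[0,0,0],1]]'; python3 -c "
from h import *
to(.650,-.1403,.11)"
```

```text
time_s: 3.32
position: [0.6506, -0.14, 0.0101]
tcp_rot: [[0.235, 0.972, -0.0], [0.972, -0.235, 0.0], [0.0, -0.0, -1.0]]
force: [-0.4, 0.2, 0.6]
opening: 0.245
shift [ -0.4  -0.5 -99.9] turn [-0. -0. -0.] t 3.3167
```

Gripped: the opening reads 21 mm on a 22 mm knob. I'll lift and go round in front of the rack.

```bash
python3 -m jog '[[[0,0,-15],[0,0,0],1],[[0,0,-50],[0,0,0],1],[[0,0,-90],[0,0,0],1],[[0,0,-110],[0,0,0],1],[[0,0,-110],[0,0,0],1]]'; python3 -c "
from h import *
print(bot.read_state()['opening'],bot.read_state()['force'])
to(.44,0.0,.12);to(.4565,.2445,.12)"
```

```text
time_s: 3.73
position: [0.6546, -0.1414, 0.1274]
tcp_rot: [[0.235, 0.972, 0.012], [0.972, -0.235, -0.005], [-0.002, 0.013, -1.0]]
force: [0.5, -0.4, -0.1]
opening: 0.245
0.2445954110124578 [ 0.46078673 -0.37564892 -0.0629695 ]
shift [  87.  -241.9    4.2] turn [0.7 0.1 0. ] t 3.7333
shift [ 328.6 -283.4    3.3] turn [0.7 0.1 0. ] t 3.7333
```

```bash
python3 -m jog '[[[10,-30,0],[0,0,0],1],[[25,-68,0],[0,0,0],1],[[39,-106,0],[0,0,0],1],[[52,-144,0],[0,0,0],1],[[66,-182,0],[0,0,0],1],[[80,-220,0],[0,0,0],1],[[97,-238,0],[0,0,0],1],[[135,-245,0],[0,0,0],1],[[173,-252,0],[0,0,0],1],[[211,-259,0],[0,0,0],1],[[249,-265,0],[0,0,0],1],[[287,-272,0],[0,0,0],1]]'; python3 -m jog '[[[30,-6,0],[0,0,0],1],[[41,-7,0],[0,0,0],1],[[41,-7,0],[0,0,0],1],[[41,-7,0],[0,0,0],1],[[41,-7,0],[0,0,0],1]]'; python3 -c "
from h import *
to(.4565,.2445,.049)"
```

```text
time_s: 4.73
position: [0.4532, 0.2046, 0.1202]
tcp_rot: [[0.235, 0.972, -0.001], [0.972, -0.235, -0.0], [-0.0, -0.0, -1.0]]
force: [0.6, 0.3, -1.1]
opening: 0.246
time_s: 5.15
position: [0.4559, 0.2431, 0.1199]
tcp_rot: [[0.236, 0.972, -0.002], [0.972, -0.236, -0.001], [-0.001, -0.001, -1.0]]
force: [0.2, 0.5, -1.1]
opening: 0.246
shift [ 1.6  0.3 70.9] turn [-0.1  0.1 -0. ] t 5.15
```

```bash
python3 -m jog '[[[1.5,0,25],[0,0,0],1],[[1.5,0,50],[0,0,0],1],[[1.5,0,65],[0,0,0],1],[[1.5,0,71],[0,0,0],1],[[1.5,0,71],[0,0,0],1],[[1.5,0,71],[0,0,0],1],[[1.5,0,71],[0,0,0],1]]'
python3 - <<'E'
from h import *
a=vision.capture('scene');b=vision.capture('top')
f=lambda im:cv2.resize(im,(0,0),fx=3,fy=3)
cv2.imwrite('pics/pre1.png',np.hstack([f(a[50:180,250:380]),f(b[140:270,40:170])])[:,:,::-1])
to(.6217,.2045,.049)
E
```

```text
time_s: 5.73
position: [0.4578, 0.2454, 0.05]
tcp_rot: [[0.236, 0.972, 0.002], [0.972, -0.236, 0.0], [0.001, 0.001, -1.0]]
force: [0.4, -0.2, -1.2]
opening: 0.246
shift [ -1.5 169.    1.6] turn [ 0.1 -0.1 -0. ] t 5.8333
```

View pics/pre1.png

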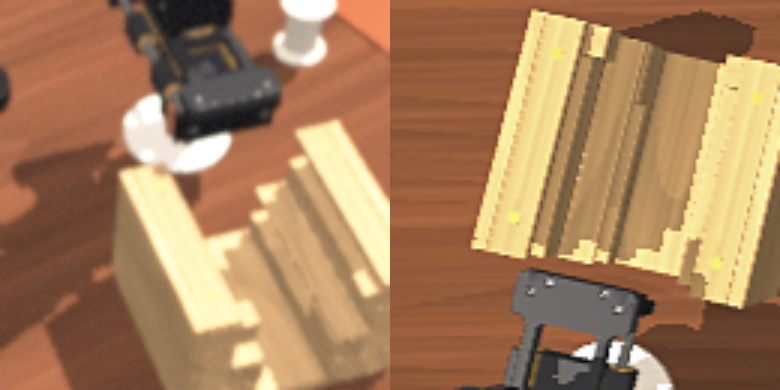

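The disc hangs level in front of the rack, at scene crop (175,135), and the gripper's long side runs along the slot. Sliding in.

```bash
python3 -m jog '[[[-1,15,0],[0,0,0],1],[[-1,30,0],[0,0,0],1],[[-1,45,0],[0,0,0],1],[[-1,60,0],[0,0,0],1],[[-1,70,0],[0,0,0],1],[[-1,80,0],[0,0,0],1],[[-1,90,0],[0,0,0],1],[[-1,100,0],[0,0,0],1],[[-1,110,0],[0,0,0],1],[[-1,110,0],[0,0,0],1]]'; python3 -c "
from h import *
to(.6217,.2045,.049)"
```

```text
time_s: 6.67
position: [0.5666, 0.2186, 0.0494]
tcp_rot: [[0.236, 0.972, 0.004], [0.972, -0.236, 0.0], [0.001, 0.003, -1.0]]
force: [1.1, 1.4, -0.3]
opening: 0.244
shift [-0.7 56.9  0.6] turn [ 0.2 -0.1 -0.1] t 6.6667
```

```bash
python3 -m jog '[[[-0.5,10,0],[0,0,0],1],[[-0.5,20,0],[0,0,0],1],[[-0.5,30,0],[0,0,0],1],[[-0.5,38,0],[0,0,0],1],[[-0.5,46,0],[0,0,0],1],[[-0.5,52,0],[0,0,0],1],[[-0.5,56,0],[0,0,0],1],[[-0.5,57,0],[0,0,0],1],[[-0.5,57,0],[0,0,0],1]]'; python3 -c "
from h import *
to(.6217,.2045,.041)"
```

```text
time_s: 7.42
position: [0.619, 0.205, 0.049]
tcp_rot: [[0.235, 0.972, -0.0], [0.972, -0.235, 0.0], [-0.0, -0.0, -1.0]]
force: [-0.4, -0.6, -1.2]
opening: 0.244
shift [0.2 2.8 8. ] turn [-0.  0. -0.] t 7.4167
```

```bash
python3 -m jog '[[[0,1.5,2],[0,0,0],1],[[0,1.5,4],[0,0,0],1],[[0,1.5,6],[0,0,0],1],[[0,1.5,7.5],[0,0,0],1],[[0,1.5,8.5],[0,0,0],1],[[0,1.5,8.5],[0,0,0],1],[[0,1.5,8.5],[0,0,0],1]]'; python3 -c "
from h import *
to(.6217,.2045,.041)"
```

```text
time_s: 8.0
position: [0.6203, 0.2048, 0.0406]
tcp_rot: [[0.235, 0.972, -0.0], [0.972, -0.235, 0.0], [-0.0, -0.0, -1.0]]
force: [-0.4, 0.6, -1.5]
opening: 0.247
shift [ 0.1  1.5 -0.4] turn [-0.  0. -0.] t 8.0
```

```bash
python3 -m jog '[[[0,0,0.5],[0,0,0],0.6],[[0,0,0.5],[0,0,0],0.5],[[0,0,0.5],[0,0,0],0.4],[[0,0,0.5],[0,0,0],0.3],[[0,0,0.5],[0,0,0],0.3],[[0,0,0.5],[0,0,0],0.3],[[0,0,-10],[0,0,0],0.3],[[0,0,-30],[0,0,0],0.3],[[0,0,-65],[0,0,0],0.3],[[0,0,-105],[0,0,0],0.3],[[0,0,-140],[0,0,0],0.3],[[0,0,-140],[0,0,0],0.3]]'; python3 -m jog '[[[0,-41,0],[0,0,0],0],[[0,-82,0],[0,0,0],0],[[0,-123,0],[0,0,0],0],[[0,-164,0],[0,0,0],0],[[0,-200,0],[0,0,0],0],[[0,-200,0],[0,0,0],0]]'
python3 - <<'E'
from h import *
a=vision.capture('scene');b=vision.capture('top')
f=lambda im:cv2.resize(im,(0,0),fx=3,fy=3)
cv2.imwrite('pics/p1.png',np.hstack([f(a[80:210,270:400]),f(b[120:250,50:180])])[:,:,::-1])
# knob top (z .069) in top view
to(.4536,-.3067,.12)
E
```

```text
time_s: 9.0
position: [0.6257, 0.2058, 0.1902]
tcp_rot: [[0.235, 0.972, 0.017], [0.972, -0.235, 0.003], [0.007, 0.016, -1.0]]
force: [0.7, -0.2, 1.2]
opening: 0.703
time_s: 9.5
position: [0.4165, 0.2518, 0.1805]
tcp_rot: [[0.232, 0.973, -0.01], [0.973, -0.232, -0.002], [-0.004, -0.009, -1.0]]
force: [-0.7, -0.3, -0.9]
opening: 0.983
shift [-536.9  158.3   61.4] turn [ 0.1 -0.   0.1] t 9.6
```

View pics/p1.png

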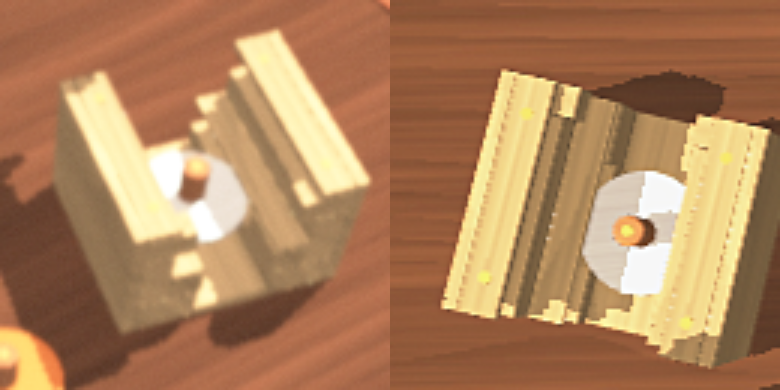

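The small disc sits in the lower slot with its knob up: knob top at scene crop (195,162) and top crop (628,231). Next I'll check its numbers and move to the large disc.

```bash
python3 - <<'E'
from h import *
a=np.radians(-13.6);X=np.array([np.cos(a),np.sin(a)]);Y=np.array([-X[1],X[0]])
for n,u in(('top',(129,196.7)),('scene',(334.7,133.7))):
    p=ray(n,u,.069)[:2]-[.6217,.2045];print(n,'rack xy',p@X,p@Y)
E
python3 -m jog '[[[-40,12,0],[0,0,0],0],[[-80,24,0],[0,0,0],0],[[-120,35,0],[0,0,0],0],[[-160,47,0],[0,0,0],0],[[-200,59,5],[0,0,0],0],[[-240,71,10],[0,0,0],0],[[-280,83,15],[0,0,0],0],[[-320,94,20],[0,0,0],0],[[-360,106,25],[0,0,0],0],[[-400,118,30],[0,0,0],0],[[-440,130,40],[0,0,0],0],[[-480,142,50],[0,0,0],0]]'; python3 -m jog '[[[-39,11,10],[0,0,0],0],[[-57,16,10],[0,0,0],0],[[-57,16,10],[0,0,0],0],[[-57,16,10],[0,0,0],0],[[-57,16,10],[0,0,0],0]]'; python3 -c "
from h import *
to(.4536,-.3067,.010)"
```

```text
top rack xy -0.0016996073532290913 -0.00129151167977632
scene rack xy -0.006467239323633108 0.0006147876324576215
time_s: 10.6
position: [0.4521, -0.2483, 0.132]
tcp_rot: [[0.237, 0.971, 0.003], [0.972, -0.237, -0.003], [-0.002, 0.003, -1.0]]
force: [1.5, 0.0, -0.0]
opening: 1.001
time_s: 11.02
position: [0.4528, -0.3026, 0.1217]
tcp_rot: [[0.236, 0.972, -0.0], [0.972, -0.236, 0.001], [0.001, -0.0, -1.0]]
force: [0.3, 0.6, 0.3]
opening: 1.0
shift [ -3.9   1.8 111.7] turn [-0. -0. -0.] t 11.0167
```

```bash
python3 -m jog '[[[-4,2,30],[0,0,0],0],[[-4,2,60],[0,0,0],0],[[-4,2,80],[0,0,0],0],[[-4,2,95],[0,0,0],0],[[-4,2,105],[0,0,0],0],[[-4,2,110],[0,0,0],0],[[-4,2,111],[0,0,0],0],[[-4,2,111],[0,0,0],0],[[-4,2,111],[0,0,0],0],[[-4,2,111],[0,0,0],0]]'; python3 -m jog '[[[0,0,0],[0,0,0],1],[[0,0,0],[0,0,0],1],[[0,0,0],[0,0,0],1],[[0,0,0],[0,0,0],1],[[0,0,0],[0,0,0],1],[[0,0,0],[0,0,0],1],[[0,0,0],[0,0,0],1],[[0,0,0],[0,0,0],1],[[0,0,0],[0,0,0],1],[[0,0,0],[0,0,0],1],[[0,0,0],[0,0,0],1]]'; python3 -m jog '[[[0,0,-15],[0,0,0],1],[[0,0,-50],[0,0,0],1],[[0,0,-90],[0,0,0],1],[[0,0,-130],[0,0,0],1],[[0,0,-150],[0,0,0],1],[[0,0,-150],[0,0,0],1],[[0,0,-150],[0,0,0],1]]';python3 -c "
from h import *
to(.40,0,.16);to(.4370,.249,.16)"
```

```text
time_s: 11.85
position: [0.4546, -0.3075, 0.0118]
tcp_rot: [[0.235, 0.972, 0.001], [0.972, -0.235, -0.001], [-0.001, 0.002, -1.0]]
force: [-0.5, -0.3, -0.3]
opening: 1.003
time_s: 12.77
position: [0.4539, -0.307, 0.0107]
tcp_rot: [[0.235, 0.972, -0.0], [0.972, -0.235, 0.0], [0.0, -0.0, -1.0]]
force: [0.8, -0.3, 0.4]
opening: 0.247
time_s: 13.35
position: [0.454, -0.3071, 0.1612]
tcp_rot: [[0.235, 0.972, 0.001], [0.972, -0.235, -0.001], [-0.001, 0.001, -1.0]]
force: [-0.3, 0.4, -3.5]
opening: 0.245
shift [ 285.8 -124.7    0.8] turn [0.1 0.  0. ] t 13.35
shift [ 5.365e+02 -1.473e+02  5.000e-01] turn [0.1 0.  0. ] t 13.35
```

```bash
python3 -m jog '[[[30,-13,0],[0,0,0],1],[[66,-29,0],[0,0,0],1],[[102,-45,0],[0,0,0],1],[[138,-60,0],[0,0,0],1],[[174,-76,0],[0,0,0],1],[[210,-92,0],[0,0,0],1],[[246,-107,0],[0,0,0],1],[[282,-122,0],[0,0,0],1],[[320,-128,0],[0,0,0],1],[[358,-131,0],[0,0,0],1],[[396,-134,0],[0,0,0],1],[[432,-138,0],[0,0,0],1]]'; python3 -m jog '[[[36,-3,0],[0,0,0],1],[[70,-6,0],[0,0,0],1],[[95,-8,0],[0,0,0],1],[[104,-9,0],[0,0,0],1],[[104,-9,20],[0,0,0],1],[[104,-9,40],[0,0,0],1],[[104,-9,52],[0,0,0],1],[[104,-9,56],[0,0,0],1],[[104,-9,56],[0,0,0],1],[[104,-9,56],[0,0,0],1],[[104,-9,56],[0,0,0],1]]'
python3 - <<'E'
from h import *
to(.6217,.2045,.104)
a=vision.capture('scene');b=vision.capture('top')
f=lambda im:cv2.resize(im,(0,0),fx=3,fy=3)
cv2.imwrite('pics/pre2.png',np.hstack([f(a[40:170,260:390]),f(b[150:280,40:170])])[:,:,::-1])
E
```

```text
time_s: 14.35
position: [0.4195, 0.1471, 0.1585]
tcp_rot: [[0.235, 0.972, -0.005], [0.972, -0.235, -0.0], [-0.002, -0.005, -1.0]]
force: [1.3, -0.7, -2.1]
opening: 0.242
time_s: 15.27
position: [0.4375, 0.2482, 0.1049]
tcp_rot: [[0.236, 0.972, 0.0], [0.972, -0.236, 0.0], [0.0, 0.0, -1.0]]
force: [0.3, -0.2, -2.8]
opening: 0.242
shift [  0.9 189.3   1. ] turn [ 0. -0. -0.] t 15.2667
```

View pics/pre2.png

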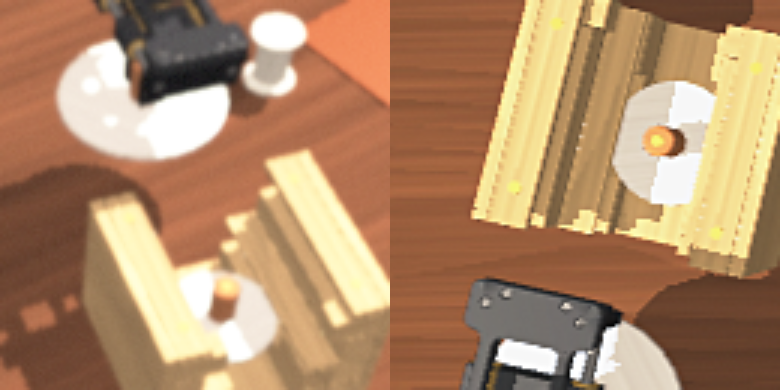

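The large disc hangs level at scene crop (145,100), and the small disc is still home. Sliding in.

```bash
python3 -m jog '[[[1,15,1],[0,0,0],1],[[1,30,1],[0,0,0],1],[[1,45,1],[0,0,0],1],[[1,57,1],[0,0,0],1],[[1,69,1],[0,0,0],1],[[1,80,1],[0,0,0],1],[[1,90,1],[0,0,0],1],[[1,100,1],[0,0,0],1],[[1,110,1],[0,0,0],1],[[1,120,1],[0,0,0],1],[[1,130,1],[0,0,0],1],[[1,130,1],[0,0,0],1]]'; python3 -c "
from h import *
to(.6217,.2045,.104)"
```

```text
time_s: 16.37
position: [0.5669, 0.2184, 0.1039]
tcp_rot: [[0.236, 0.972, 0.004], [0.972, -0.236, 0.0], [0.001, 0.003, -1.0]]
force: [0.2, -0.1, -2.4]
opening: 0.244
shift [-0.5 56.5  0.1] turn [ 0.2 -0.1 -0.1] t 16.3667
```

```bash
python3 -m jog '[[[-0.5,10,0],[0,0,0],1],[[-0.5,20,0],[0,0,0],1],[[-0.5,30,0],[0,0,0],1],[[-0.5,38,0],[0,0,0],1],[[-0.5,46,0],[0,0,0],1],[[-0.5,52,0],[0,0,0],1],[[-0.5,57,0],[0,0,0],1],[[-0.5,58.5,0],[0,0,0],1],[[-0.5,58.5,0],[0,0,0],1],[[-0.5,58.5,0],[0,0,0],1]]'; python3 -m jog '[[[0,0,2],[0,0,0],1],[[0,0,4],[0,0,0],1],[[0,0,6],[0,0,0],1],[[0,0,7.5],[0,0,0],1],[[0,0,8.5],[0,0,0],1],[[0,0,8.5],[0,0,0],1],[[0,0,8.5],[0,0,0],1]]'; python3 -c "
from h import *
to(.6217,.2045,.095)"
```

```text
time_s: 17.2
position: [0.62, 0.2047, 0.1036]
tcp_rot: [[0.235, 0.972, -0.001], [0.972, -0.235, -0.0], [-0.0, -0.001, -1.0]]
force: [-0.5, 0.2, -3.0]
opening: 0.248
time_s: 17.78
position: [0.6205, 0.2046, 0.0951]
tcp_rot: [[0.235, 0.972, -0.0], [0.972, -0.235, -0.0], [-0.0, -0.0, -1.0]]
force: [0.1, -0.0, -2.8]
opening: 0.244
shift [0.2 1.2 0.1] turn [-0.  0. -0.] t 17.7833
```

```bash
python3 -m jog '[[[0,0,0.5],[0,0,0],1],[[0,0,0.5],[0,0,0],0.65],[[0,0,0.5],[0,0,0],0.5],[[0,0,0.5],[0,0,0],0.4],[[0,0,0.5],[0,0,0],0.3],[[0,0,0.5],[0,0,0],0.3],[[0,0,0.5],[0,0,0],0.3],[[0,0,-10],[0,0,0],0.3],[[0,0,-30],[0,0,0],0.3],[[0,0,-65],[0,0,0],0.3],[[0,0,-100],[0,0,0],0.3],[[0,0,-100],[0,0,0],0.3]]'; python3 -m jog '[[[0,-41,0],[0,0,0],0],[[0,-82,0],[0,0,0],0],[[0,-123,0],[0,0,0],0],[[0,-164,0],[0,0,0],0],[[0,-200,0],[0,0,0],0],[[0,-200,0],[0,0,0],0],[[0,-200,0],[0,0,0],0],[[0,-200,0],[0,0,0],0]]'
python3 - <<'E'
from h import *
a=vision.capture('scene');b=vision.capture('top')
f=lambda im:cv2.resize(im,(0,0),fx=3,fy=3)
cv2.imwrite('pics/p2.png',np.hstack([f(a[80:210,270:400]),f(b[120:250,50:180])])[:,:,::-1])
cv2.imwrite('pics/topf.png',b[:,:,::-1]);whites('pics/topf.png','top')
E
```

```text
time_s: 18.78
position: [0.6255, 0.2056, 0.204]
tcp_rot: [[0.235, 0.972, 0.016], [0.972, -0.235, 0.002], [0.006, 0.015, -1.0]]
force: [2.0, 0.5, 0.6]
opening: 0.698
time_s: 19.45
position: [0.4275, 0.2521, 0.1963]
tcp_rot: [[0.235, 0.972, 0.003], [0.972, -0.235, 0.001], [0.002, 0.003, -1.0]]
force: [-0.1, 0.5, 0.2]
opening: 1.001
top px [ 19.6 301.4] ctr [0.399  0.4564] diam 0.0678
top px [261.1 263.3] ctr [ 0.464  -0.0685] diam 0.1103
top px [124.9 193.3] ctr [0.6228 0.2303] diam 0.1581
```

View pics/p2.png

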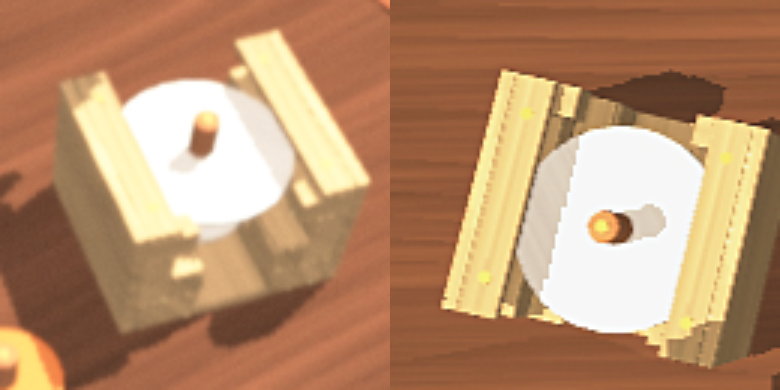

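The large disc lies flat in the upper slot with its knob up, top at top crop (602,226) and scene crop (206,118). The edge of the small disc shows beneath it. One numeric check, then I hand in.

Run:
```python
from h import *
a=np.radians(-13.6);X=np.array([np.cos(a),np.sin(a)]);Y=np.array([-X[1],X[0]])
for n,u in(('top',(120.4,195)),('scene',(338.3,119))):
    p=ray(n,u,.123)[:2]-[.6217,.2045];print(n,'large rack xy',p@X,p@Y)
s=bot.read_state();print(s['time_s'],s['force'])
bot.hand_in()
```

```text
top large rack xy -0.0008370673751359709 -0.0005816689819360829
scene large rack xy -0.0026150806159445433 -0.0004102744329274776
19.55 [0.81363166 0.04417282 0.03449641]
the job is handed in; nothing more can be done
```

I put both round patterns away in the rack and handed the job in at about 19.6 s: the small disc in the lower slot first, then the large one in the upper slot. Handing in gives no verdict.

- **Large disc:** its knob measured within 3 mm of home along the slot and 1 mm across it, in both fixed cameras. It looked level in the last picture.
- **Small disc:** measured before the large disc covered it, it was within 2 mm of home in the top view. The scene view put it 6.5 mm short along the slot, so the two disagree by about 5 mm. Both are inside the 15 mm tolerance. In the last picture only its edge shows beneath the large disc.
- **Heights:** I did not measure the discs' resting heights separately. I set each one down about 1 mm or less above its ledge before letting go.
- **Square pattern:** it measured within 1 mm of where it started.
- **Robot:** the gripper is open and clear of everything, and the force readings I took stayed under 4 N on each axis.

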